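# Clamp a piano key blank in the bench screw clamp

### The arm

A 6-joint arm with a two-finger parallel gripper is mounted at the origin on the work surface. World frame = base frame: x ahead of the robot, y to its left, z up, the work surface at z = 0. Lengths are in mm, angles in rad, forces in N, time in s.
With the tool pointing down it reaches from about 350 to 775 mm from the base axis. Payload 7.3 kg.
Tool frame: the origin (TCP) lies midway between the tips of the shut fingers; the grasp point (between the pads) lies 19 mm behind it (bot.grip_depth is the distance from the TCP to the grasp point, in mm); z points along the fingers, x is the direction in which the jaws open and shut, and the axes are right-handed (so a half turn about z gives the same grasp; the last joint's range is limited). The gripper opens to 92 mm and grips with 3 to 60 N. Pads are 19 mm wide; open, the fingers measure 130 mm over their backs; the gripper's body (75 mm by 190 mm) begins 47 mm behind the grasp point.
Start: joints at [1.111, 0.342, 1.524, -0, 1.275, -0.146], TCP at [162.04, 499.388, 226.741] pointing down, gripper open.
Joint ranges: [-2.53, 2.53], [-0.77, 2.02], [0.04, 2.7], [-1, 4.14], [0.28, 2.66], [-3.11, 3.11]. Speed limits (rad/s): [2.57, 2.57, 3.14, 3.14, 3.14, 3.14].

### API

Orientations are given as [roll, pitch, yaw] about the fixed x, y, z axes, in that order (R = Rz(yaw) Ry(pitch) Rx(roll)).
In Python, from plant import bot gives the robot as it stands. The module is installed in compiled form; this text tells all that it offers.
- The arm moves only by the shell command python3 -m inch 'ROWS'. ROWS is JSON, a list that holds one entry, the list of rows, each a list of 7 numbers: the shift along the tool's x, y, z each as a share of 0.2 m, from -1 to 1, then the turn, a rotation vector about the tool's x, y, z each as a share of 45 degrees, from -1 to 1, then the closure, from -1 (fully open) to 1 (shut), so that 0 is half open. A call has exactly 10 rows; each row is the pose to reach, as a shift and turn from the pose commanded when the call began, along the tool's axes at that moment; what a row does not reach only later rows make up. A row lasts 1/8 s, in which the tool goes at most 62.5 mm and 10.7 degrees, less where a joint would pass 70% of its speed; a pose out of reach is approached as far as the arm can. A call with a number of a shift or a turn outside -1 to 1 is refused whole. A call with a gripper value outside its range is refused whole. The fingers move at their own pace and stop on an object; the grip force is fixed at half the most. Time passes only in rows, so rows that repeat a pose let the fingers close, or fill a call up. It gives the time, the measured TCP pose, the force and the opening at its end, in the units of the state.
- bot.get_obs(): the state, without advancing time (a new reading comes with each control period).
- bot.capture(name): name is "scene" or "top"; returns the picture (420x560x3 uint8, red, green, blue); there is no depth.
- bot.camera_params(name): a dict with "fx", "fy", "cx", "cy" (pixels), "R" (3x3) and "t" (3): a world point X has camera coordinates R X + t. Camera axes: x right, y down, z forward; pixel columns grow to the right and rows downward; lengths in mm; the calibration is good to about 2 mm. A picture is of the moment at which its call begins. camera_params takes no time and is no camera call.
- bot.close_job(): hands the job in, once; it reports no verdict.
The state is a dict: "time": time; "joint_positions": joint angles; "dq": joint speeds; "tau": joint torques, N m; "tool_pos": TCP position; "tcp_rot": TCP orientation; "contact_force": force on the tool from outside, world axes, zero at the start; "moment": the same for the moment, N m; "grip_width": finger opening in mm.
Only numpy, scipy, OpenCV 4.12 (cv2) and the standard library are available. Lean on these libraries where they do the work, as an engineer would, in place of code of your own. Each camera call takes 0.05 s, during which the arm holds its last target.

### The job

Clear the wood offcut off the clamp's wooden bed into the black waste bin, then lay the long wooden key blank lengthwise on the bed, under the clamp's round foot and back against the stop strip. Turn the T-handle clockwise, regrasping as needed, until its resistance has clearly risen and the blank is firmly clamped, but do not overtighten and crush the wood. Let go of everything, and do not tip over the glass glue jar.

Things in the scene. Friction and masses are not known exactly. Their poses are not given: they have to be found in the camera images.
- press: grey cast C-shaped bench clamp, fixed. Origin: on the vertical screw axis, at table height; x points from the open end of the bed towards the clamp's column (60 mm wide, 125 mm tall, front face at x = +52 mm). An arm 50 mm wide reaches from the column to x = -27 mm, its underside 88 mm above the table, and carries the screw.
- collar_top (a point): top of the brass collar on the clamp's arm, 130 mm above the table on the screw axis. The steel screw, 16 mm across, comes out of it and carries the T-handle; clockwise from above lowers handle and foot together by 5 mm per radian (quick thread) and the screw stays where it is left.
- foot_axis (a point): fixed point on the screw axis, 50 mm above the table, where the top of the laid blank will be. The round steel foot, 36 mm across, starts 7 to 13 mm above it; how far it is set out below the screw differs each time and is not told, so the handle's pose does not tell when it touches. The foot is spring-cushioned: after touching, its force grows by about 70 N per radian.
- handle_grip (a point): middle of the steel T-handle, a flat-sided bar 90 mm long (its y axis), 16 mm wide (x), 18 mm tall; starts 176 to 178 mm up. Turning freely takes 0.4 N m of friction. Held still after a step, friction may let the wrist's signed torque fall to -0.45 N m; once the foot touches, either signed reading rises by 0.35 N m per radian. A rise of 0.12 to 0.3 is firm; 0.37 crushes the wood.
- bed: fixed wooden bed of the clamp, origin and axes as the clamp's: board from x = -180 to +48 mm, 120 mm wide (y), top 20 mm above the table. A stop strip, near face at x = +36 mm, rises 22 mm above the board. The blank belongs along x, its end at the stop, centred on y = 0: its centre then at x = -64 mm, 35 mm above the table.
- blank_center (a point): the long key blank, a loose plain wooden stick 200 x 40 x 30 mm (x, y, z), 0.1 to 0.25 kg, lying on the bench beside the clamp; this is its centre, x along its length. (A similar stick 110 mm long is not it.)
- offcut_center (a point): wood offcut, a loose block 70 x 34 x 25 mm (x, y, z), lying flat on the clamp's bed in the blank's way; this is its centre
- bin: black open waste bin, fixed, 170 x 150 mm (x, y), 90 mm tall, walls 6 mm; origin at the centre of its underside
- jar_top (a point): top centre of a glass glue jar, 64 mm across, 85 mm tall, standing loose on the bench beside the clamp; z axis up

How it is judged (in metres and radians):
On the way, in this order (a step that is already met when the one before it is completed fails the run):
1. the offcut lies in the bin (z of offcut_center in the frame of bin below 0.08 m and x of offcut_center in the frame of bin between -0.08 and 0.08 m and y of offcut_center in the frame of bin between -0.07 and 0.07 m), for 0.2 s.
2. the blank lies on the bed at the stop, under the foot (x of blank_center in the frame of bed between -0.08 and -0.055 m and y of blank_center in the frame of bed between -0.012 and 0.012 m and z of blank_center in the frame of bed below 0.04 m and angle between the x axis of blank_center and the x axis of bed, either way round below 0.12 rad), for 0.2 s.
At the end, for the whole second after the job is handed in: The clamp's foot presses on the blank with 20 to 75 N by itself. The blank lies still and flat on the bed, its end within 16 mm of the stop, centred within 12 mm and along the bed within 0.12 rad. The offcut lies in the bin (all of step 1 and all of step 2 and contact force between press and blank between 20 and 75 N and linear speed of blank below 0.01 m/s); the robot touches nothing.
It fails at once if the wood is crushed (foot presses with more than 75 N) (contact force between press and blank above 75 N).
It fails at once if the glue jar is tipped over (angle between jar_top's own z axis and vertical above 0.5 rad).
It also fails if it takes over 72 s, if anything falls off the work surface, if the arm or the gripper's body presses on something with over 40 N, if the wrist force passes 120 N, or if a joint passes its speed limit or range.

## Working session

There is one attempt and no reset: what is moved stays moved. The work goes in short steps, Python scripts to look and compute and a shell command to move; the robot and the scene stay as the last step left them, time stands still between calls to the robot, and variables do not carry over. Pictures are saved under pics/ and viewed, and the job is handed in when it is done.

```bash
mkdir -p pics; python3 - <<'E'
from plant import bot
import cv2
o=bot.get_obs(); print(o)
for n in("scene","top"):
    im=bot.capture(n); cv2.imwrite(f"pics/{n}0.png",im[:,:,::-1]); print(n,bot.camera_params(n))
E
ls
```

```text
{'time': 0.0, 'joint_positions': array([ 1.11104197e+00,  3.42736393e-01,  1.52500517e+00, -3.03704385e-06,
        1.27540512e+00, -1.46021596e-01]), 'dq': array([-0.00062658, -0.00038357,  0.00158165, -0.0006736 ,  0.00028237,
        0.00080119]), 'tau': array([ 1.07210446e-03, -4.31241131e+01, -2.44225788e+01,  7.18824542e-02,
        5.58572123e-02, -1.28434071e-04]), 'tool_pos': array([161.83019411, 499.01082766, 226.04200542]), 'tcp_rot': array([-3.14136941e+00,  1.53791559e-03,  1.25706462e+00]), 'contact_force': array([0.95378354, 0.23557   , 1.0213454 ]), 'moment': array([-0.07076934,  0.00276694, -0.04733858]), 'grip_width': 91.67042648387799}
scene {'fx': 445.75793305253495, 'fy': 445.75793305253495, 'cx': 280.87268165494925, 'cy': 209.90172239220044, 'R': array([[-0.84281119,  0.53819242,  0.00426851],
       [ 0.3297197 ,  0.52257814, -0.78625505],
       [-0.42538714, -0.66125714, -0.61788735]]), 't': array([ 480.82842896, -108.11144421, 1496.10249952])}
top {'fx': 451.9573079137711, 'fy': 451.9573079137711, 'cx': 273.9201769370275, 'cy': 211.81381264974175, 'R': array([[-4.42595183e-04, -9.99969338e-01, -7.81832691e-03],
       [-9.97322067e-01,  1.01317766e-03, -7.31277494e-02],
       [ 7.31334286e-02,  7.76502397e-03, -9.97291936e-01]]), 't': array([   5.4817224 ,  597.26536116, 1070.2063772 ])}
pics
```

View pics/scene0.png

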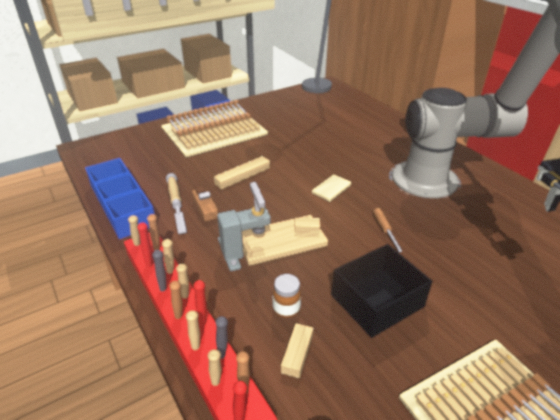

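View pics/top0.png

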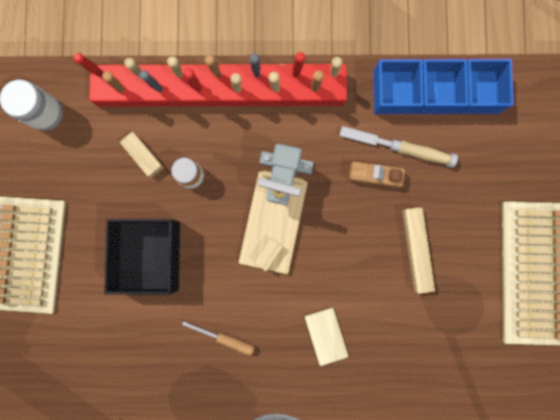

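The top view shows the clamp at about (285,170) with its handle at (279,186). The offcut is at (268,254), the blank at (419,251), the short stick at (141,155), the jar at (187,173) and the bin at (143,257).

```bash
cat > h.py <<'E'
import numpy as np, cv2
from plant import bot
def ray(n,u,v):
    p=bot.camera_params(n); R=p["R"];t=p["t"]
    return -R.T@t, R.T@np.array([(u-p["cx"])/p["fx"],(v-p["cy"])/p["fy"],1])
def on(n,u,v,z):
    c,d=ray(n,u,v); return c+d*(z-c[2])/d[2]
def proj(n,X):
    p=bot.camera_params(n); c=p["R"]@np.asarray(X,float)+p["t"]
    return np.array([p["fx"]*c[0]/c[2]+p["cx"],p["fy"]*c[1]/c[2]+p["cy"]])
def tri(u1,u2):
    c1,d1=ray("scene",*u1);c2,d2=ray("top",*u2)
    s=np.linalg.lstsq(np.c_[d1,-d2],c2-c1,rcond=None)[0]
    a,b=c1+d1*s[0],c2+d2*s[1]; return (a+b)/2,np.linalg.norm(a-b)
def crop(src,dst,x0,y0,x1,y1,k):
    im=cv2.imread(src)[y0:y1,x0:x1]; cv2.imwrite(dst,cv2.resize(im,None,fx=k,fy=k,interpolation=cv2.INTER_CUBIC))
E
python3 - <<'E'
from h import *
crop("pics/top0.png","pics/c1.png",225,135,335,285,4)
crop("pics/scene0.png","pics/c2.png",200,170,340,280,5)
crop("pics/top0.png","pics/c3.png",380,190,460,310,4)
E
```

```text
(no output)
```

View pics/c1.png

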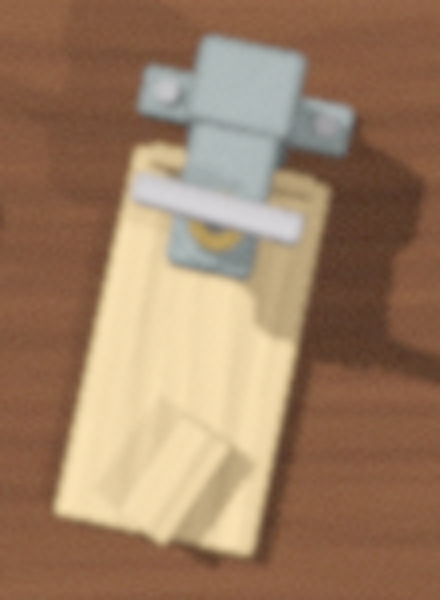

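View pics/c2.png

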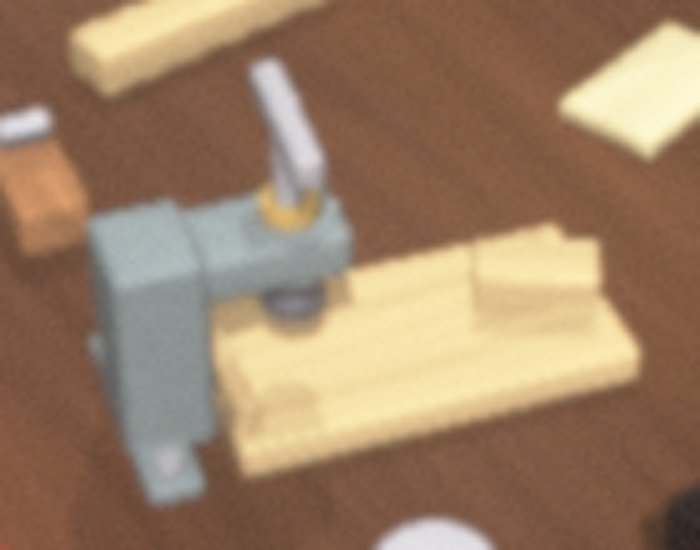

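View pics/c3.png

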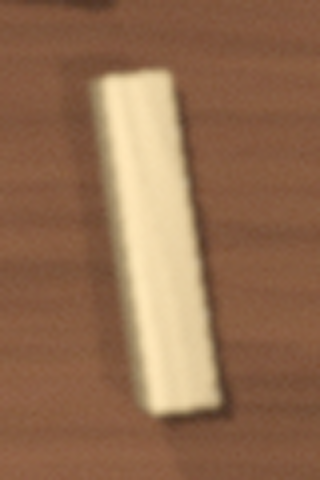

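```bash
python3 - <<'E'
from h import *
def enh(src,dst,x0,y0,x1,y1,k):
    im=cv2.imread(src)[y0:y1,x0:x1]
    im=cv2.resize(im,None,fx=k,fy=k,interpolation=cv2.INTER_CUBIC)
    g=im.astype(float); out=np.clip((g-110)*255/145,0,255)
    out=(255*(out/255)**2).astype(np.uint8); cv2.imwrite(dst,out)
enh("pics/top0.png","pics/e1.png",232,215,302,280,8)
enh("pics/scene0.png","pics/e2.png",280,205,335,255,10)
E
```

```text
(no output)
```

View pics/e1.png

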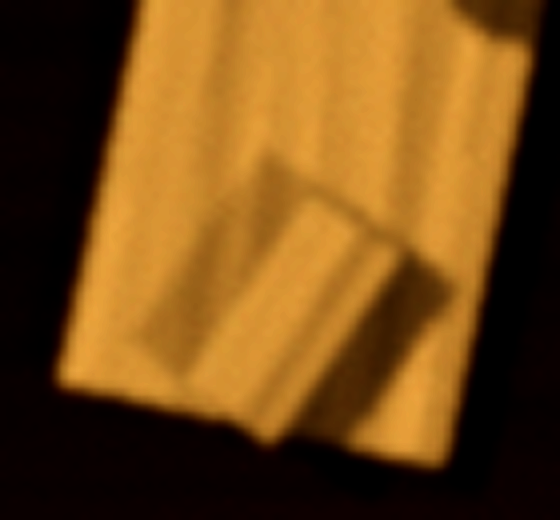

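View pics/e2.png

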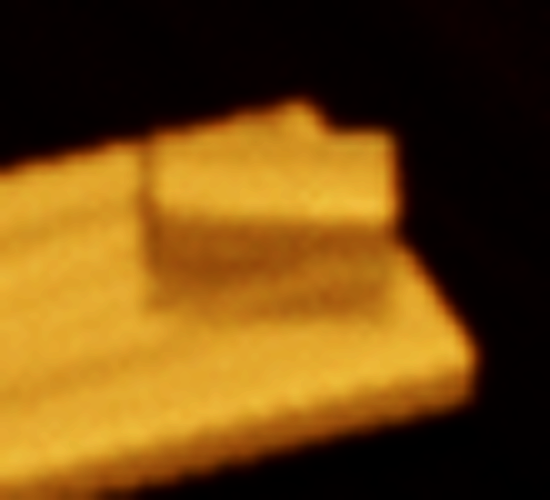

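```bash
cat >> h.py <<'E'
def minrect(n,mask,z):
    cs,_=cv2.findContours(mask,cv2.RETR_EXTERNAL,cv2.CHAIN_APPROX_NONE)
    c=max(cs,key=cv2.contourArea)[:,0]
    P=np.array([on(n,u,v,z)[:2] for u,v in c],np.float32)
    return cv2.minAreaRect(P)
E
python3 - <<'E'
from h import *
e=lambda u,v:(232+u/8-.4,215+v/8-.4)
print("offcut",[on("top",*e(*p),45).round(1)[:2] for p in((305,190),(408,252),(272,445),(182,382))])
A=on("top",*e(58,382),20);B=on("top",*e(446,467),20);C=on("top",*e(532,50),20);D=on("top",*e(135,30),20)
print("bed",A,B,C,D)
y=A-B; print("width",np.linalg.norm(y[:2]), "ang from y",np.arctan2(-y[0],y[1]))
for P,Q in((A,D),(B,C)): print("side ang",np.arctan2(*(Q-P)[1::-1]))
c1=lambda u,v:(225+u/4-.4,135+v/4-.4)
a=on("top",*c1(135,189),186);b=on("top",*c1(301,226),186)
print("handle",(a+b)/2,np.linalg.norm(a-b),np.arctan2(-(a-b)[0],(a-b)[1]))
im=cv2.imread("pics/top0.png")
m=np.zeros(im.shape[:2],np.uint8); m[200:300,395:445]=(im[200:300,395:445,0]>110)*255
print("blank",minrect("top",m,30), m.sum()/255)
hsv=cv2.cvtColor(im,cv2.COLOR_BGR2HSV)
m=((im.max(2)<45)*255).astype(np.uint8); m[:,:95]=0;m[:,190:]=0;m[:210]=0;m[305:]=0
print("bin",minrect("top",m,90))
# jar
for n,(u,v) in dict(top=(184,170)).items(): print("jar",on(n,u,v,85))
E
```

```text
offcut [array([532.9,  14.8]), array([514.7, -15.5]), array([458.4,  24.4]), array([476.7,  50.8])]
bed [475.76303057  89.36751332  20.        ] [450.42560763 -27.05571419  20.        ] [575.45831042 -53.34956988  20.        ] [581.61638429  66.62347932  20.        ]
width 119.14844902197342 ang from y -0.21429053131896444
side ang -0.21164579505037368
side ang -0.2072755098641473
handle [637.58683393  -6.88056708 186.        ] 87.63848745454608 -0.22221762889123572
blank ((505.85223388671875, -339.7555236816406), (201.26382446289062, 43.99909210205078), 7.328906059265137) 1559.0
bin ((493.1875915527344, 312.1506042480469), (157.1924591064453, 140.25047302246094), 0.01969817839562893)
jar [689.0923601  210.93083349  85.        ]
```

```bash
cat >> h.py <<'E'
def go(X,yaw):
    "shares needed from the measured pose to TCP X, yaw"
    o=bot.get_obs(); p=o["tool_pos"]; r=o["tcp_rot"]; y=r[2]
    d=np.asarray(X,float)-p
    t=np.array([d[0]*np.cos(y)+d[1]*np.sin(y), d[0]*np.sin(y)-d[1]*np.cos(y), -d[2]])/200
    dy=(yaw-y+np.pi)%(2*np.pi)-np.pi
    print("t",round(o["time"],2),"tcp",p.round(1),r.round(3),"w",round(o["grip_width"],1),"q6",o["joint_positions"][5].round(2),"-> shift",t.round(3),"turn z",round(-dy/(np.pi/4),3),"F",o["contact_force"].round(1),"M",o["moment"].round(2))
E
python3 -m inch '[[[-0.08,0.1,0,0,0,0.035,-1],[-0.16,0.2,0,0,0,0.07,-1],[-0.24,0.3,0,0,0,0.105,-1],[-0.32,0.4,0,0,0,0.14,-1],[-0.4,0.5,0,0,0,0.175,-1],[-0.48,0.6,0,0,0,0.21,-1],[-0.56,0.7,0,0,0,0.245,-1],[-0.64,0.8,0,0,0,0.28,-1],[-0.72,0.9,0,0,0,0.315,-1],[-0.76,1,0,0,0,0.354,-1]]]'
python3 - <<'E'
from h import *
go([495.7,18.6,226],0.979)
E
```

```text
time: 1.35
tool_pos: [305.4, 292.1, 226.5]
tcp_rot: [-3.141, 0.001, 0.978]
contact_force: [0.6, 0.9, -0.5]
grip_width: 91.9
t 1.35 tcp [305.4 292.1 226.5] [-3.141e+00  1.000e-03  9.780e-01] w 91.9 q6 -0.4 -> shift [-0.602  1.553  0.003] turn z -0.002 F [ 0.6  0.9 -0.5] M [-0.02 -0.02 -0.05]
```

```bash

python3 -m inch '[[[-0.04,0.1,0,0,0,0,-1],[-0.08,0.2,0,0,0,0,-1],[-0.12,0.3,0,0,0,0,-1],[-0.16,0.4,0,0,0,0,-1],[-0.2,0.5,0.05,0,0,0,-1],[-0.24,0.6,0.1,0,0,0,-1],[-0.28,0.7,0.15,0,0,0,-1],[-0.32,0.8,0.2,0,0,0,-1],[-0.36,0.9,0.25,0,0,0,-1],[-0.4,1,0.3,0,0,0,-1]]]'
python3 - <<'E'
from h import *
go([495.7,18.6,60],0.979)
im=bot.capture("scene"); cv2.imwrite("pics/s1.png",im[:,:,::-1])
E
```

```text
time: 2.6
tool_pos: [426.8, 114.5, 166.1]
tcp_rot: [-3.141, 0.0, 0.979]
contact_force: [-0.4, -0.3, -0.3]
grip_width: 91.6
t 2.6 tcp [426.8 114.5 166.1] [-3.141  0.     0.979] w 91.6 q6 -0.89 -> shift [-0.206  0.553  0.531] turn z -0.0 F [-0.4 -0.3 -0.3] M [0.05 0.01 0.03]
```

View pics/s1.png

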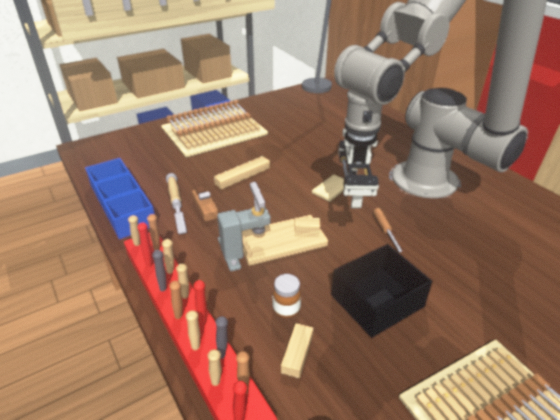

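The arm is over the bench between base and clamp. The scene is unchanged: jar at (287,293), offcut at (307,226).

```bash

python3 -m inch '[[[-0.05,0.14,0.1,0,0,0,-1],[-0.1,0.28,0.2,0,0,0,-1],[-0.15,0.42,0.3,0,0,0,-1],[-0.206,0.553,0.4,0,0,0,-1],[-0.206,0.553,0.5,0,0,0,-1],[-0.206,0.553,0.6,0,0,0,-1],[-0.206,0.553,0.66,0,0,0,-1],[-0.206,0.553,0.7,0,0,0,-1],[-0.206,0.553,0.71,0,0,0,-1],[-0.206,0.553,0.71,0,0,0,0.2]]]'
python3 - <<'E'
from h import *
go([495.7,18.6,23],0.979)
im=bot.capture("scene"); cv2.imwrite("pics/s2.png",im[:,:,::-1]); crop("pics/s2.png","pics/s2c.png",240,130,400,290,4)
E
```

```text
time: 3.9
tool_pos: [495.8, 19.3, 25.0]
tcp_rot: [3.141, -0.0, 0.979]
contact_force: [0.4, -0.7, -0.1]
grip_width: 85.6
t 3.9 tcp [495.8  19.3  25. ] [ 3.141 -0.     0.979] w 85.6 q6 -1.09 -> shift [-0.003  0.002  0.01 ] turn z 0.0 F [ 0.4 -0.7 -0.1] M [-0.04  0.04 -0.02]
```

View pics/s2c.png

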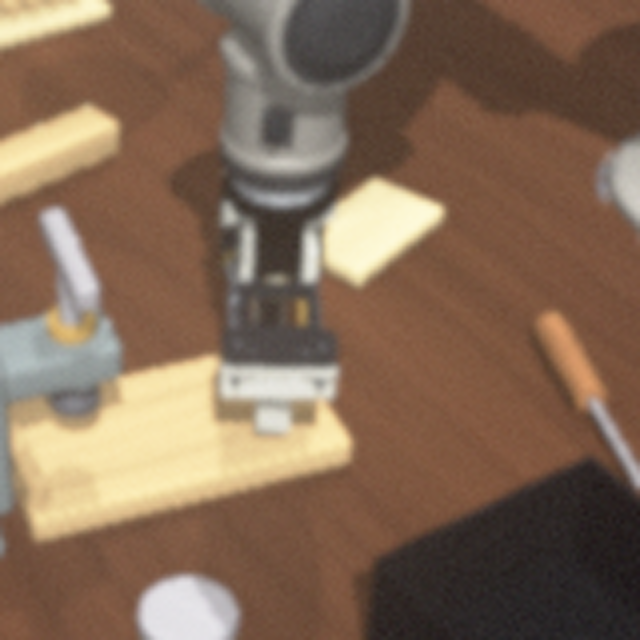

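The fingers straddle the offcut on the bed (crop ~(275,390)). I'll close and lift.

```bash

python3 -m inch '[[[0,0,0,0,0,0,1],[0,0,0,0,0,0,1],[0,0,0,0,0,0,1],[0,0,0,0,0,0,1],[0,0,0,0,0,0,1],[0,0,0,0,0,0,1],[0,0,-0.15,0,0,0,1],[0,0,-0.3,0,0,0,1],[0,0,-0.45,0,0,0,1],[0,0,-0.6,0,0,0,1]]]'
python3 - <<'E'
from h import *
go([493,312,145],0.979)
E
```

```text
time: 5.2
tool_pos: [495.3, 19.2, 145.6]
tcp_rot: [-3.141, 0.0, 0.979]
contact_force: [0.2, 0.3, -1.6]
grip_width: 33.8
t 5.2 tcp [495.3  19.2 145.6] [-3.141  0.     0.979] w 33.8 q6 -1.1 -> shift [ 1.208 -0.826  0.003] turn z -0.0 F [ 0.2  0.3 -1.6] M [-0.03 -0.01  0.02]
```

```bash

python3 -m inch '[[[0.1,-0.08,0,0,0,0,1],[0.2,-0.17,0,0,0,0,1],[0.3,-0.25,0,0,0,0,1],[0.4,-0.33,0,0,0,0,1],[0.5,-0.41,0,0,0,0,1],[0.6,-0.5,0,0,0,0,1],[0.7,-0.58,0,0,0,0,1],[0.8,-0.66,0,0,0,0,1],[0.9,-0.74,0,0,0,0,1],[1,-0.826,0,0,0,0,1]]]'
python3 -m inch '[[[0.1,0,0,0,0,0,1],[0.208,0,0,0,0,0,1],[0.208,0,0.1,0,0,0,1],[0.208,0,0.2,0,0,0,1],[0.208,0,0.3,0,0,0,1],[0.208,0,0.38,0,0,0,1],[0.208,0,0.38,0,0,0,0],[0.208,0,0.38,0,0,0,0],[0.208,0,0.38,0,0,0,0],[0.208,0,0.2,0,0,0,0]]]'
python3 - <<'E'
from h import *
go([505.9,-339.8,190],0.128-np.pi/2)
im=bot.capture("scene"); cv2.imwrite("pics/s3.png",im[:,:,::-1]); crop("pics/s3.png","pics/s3c.png",260,130,460,340,3)
E
```

```text
time: 6.45
tool_pos: [469.7, 278.1, 144.5]
tcp_rot: [-3.141, 0.0, 0.979]
contact_force: [0.5, -0.4, -1.0]
grip_width: 34.2
time: 7.7
tool_pos: [491.8, 311.2, 103.4]
tcp_rot: [-3.139, 0.004, 0.979]
contact_force: [0.5, 0.1, -0.2]
grip_width: 46.1
t 7.7 tcp [491.8 311.2 103.4] [-3.139  0.004  0.979] w 46.1 q6 -0.55 -> shift [-2.662  1.874 -0.433] turn z 3.083 F [ 0.5  0.1 -0.2] M [-0.04 -0.   -0.02]
```

View pics/s3c.png

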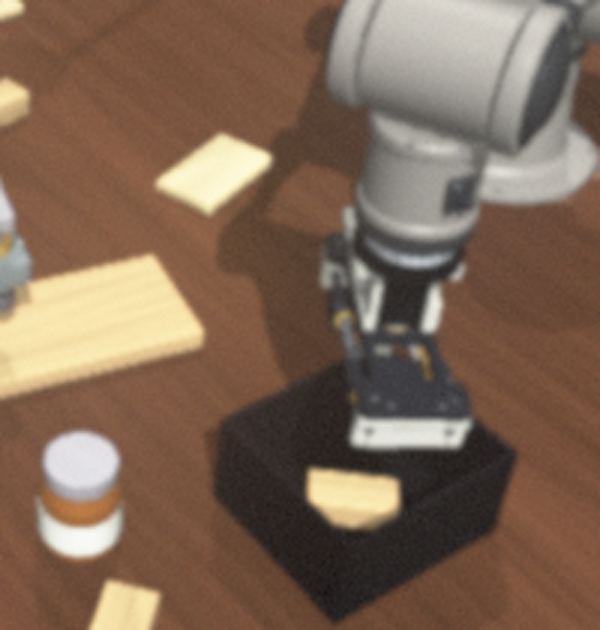

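The offcut dropped into the bin (crop ~(352,495)) and the bed is empty. Next I go to the blank.

```bash

python3 -m inch '[[[0,0,-0.15,0,0,0,0],[-0.1,0.067,-0.2,0,0,0,-1],[-0.2,0.13,-0.2,0,0,0,-1],[-0.32,0.21,-0.2,0,0,0,-1],[-0.44,0.3,-0.2,0,0,0,-1],[-0.56,0.38,-0.2,0,0,0,-1],[-0.68,0.46,-0.2,0,0,0,-1],[-0.8,0.54,-0.2,0,0,0,-1],[-0.9,0.61,-0.2,0,0,0,-1],[-1,0.673,-0.2,0,0,0,-1]]]'
python3 -m inch '[[[-0.1,0.067,0,0,0,0,-1],[-0.2,0.13,0,0,0,0,-1],[-0.3,0.2,0,0,0,0,-1],[-0.4,0.27,0,0,0,0,-1],[-0.5,0.34,0,0,0,0,-1],[-0.6,0.4,0,0,0,0,-1],[-0.7,0.47,0,0,0,0,-1],[-0.8,0.54,0,0,0,0,-1],[-0.9,0.61,0,0,0,0,-1],[-1,0.673,0,0,0,0,-1]]]'
python3 - <<'E'
from h import *
go([476.1,-343.6,60],0.128+np.pi/2)
im=bot.capture("top"); cv2.imwrite("pics/t3.png",im[:,:,::-1])
im=bot.capture("scene"); cv2.imwrite("pics/s4.png",im[:,:,::-1])
E
```

```text
time: 9.0
tool_pos: [493.7, 69.9, 145.5]
tcp_rot: [3.14, -0.001, 0.979]
contact_force: [0.1, -0.1, -1.0]
grip_width: 91.6
time: 10.25
tool_pos: [493.8, -171.3, 145.5]
tcp_rot: [3.14, -0.0, 0.979]
contact_force: [-0.5, -0.2, 0.0]
grip_width: 91.8
t 10.25 tcp [ 493.8 -171.3  145.5] [ 3.14  -0.     0.979] w 91.8 q6 -1.46 -> shift [-0.765  0.407  0.427] turn z -0.917 F [-0.5 -0.2  0. ] M [ 0.01 -0.01 -0.01]
```

View pics/t3.png

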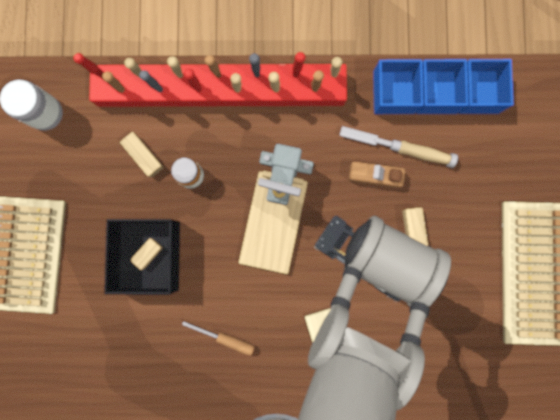

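The offcut lies in the bin at (146,254), the bed is clear, and the jar stands at (187,173).

```bash

python3 -m inch '[[[-0.1,0.05,0,0,0,-0.1,-1],[-0.2,0.1,0.05,0,0,-0.2,-1],[-0.3,0.16,0.1,0,0,-0.31,-1],[-0.4,0.21,0.15,0,0,-0.42,-1],[-0.5,0.27,0.2,0,0,-0.53,-1],[-0.6,0.32,0.25,0,0,-0.64,-1],[-0.7,0.37,0.3,0,0,-0.75,-1],[-0.765,0.407,0.36,0,0,-0.85,-1],[-0.765,0.407,0.42,0,0,-0.917,-1],[-0.765,0.407,0.43,0,0,-0.917,-1]]]'
python3 - <<'E'
from h import *
go([476.1,-343.6,4],0.128+np.pi/2)
E
```

```text
time: 11.6
tool_pos: [475.6, -341.8, 58.3]
tcp_rot: [-3.141, -0.001, 1.699]
contact_force: [0.1, -0.3, 0.4]
grip_width: 91.6
t 11.6 tcp [ 475.6 -341.8   58.3] [-3.141e+00 -1.000e-03  1.699e+00] w 91.6 q6 -2.45 -> shift [-0.009  0.001  0.271] turn z -0.0 F [ 0.1 -0.3  0.4] M [ 0.01  0.01 -0.01]
```

```bash

python3 -m inch '[[[-0.009,0,0.09,0,0,0,-1],[-0.009,0,0.18,0,0,0,-1],[-0.009,0,0.24,0,0,0,-1],[-0.009,0,0.263,0,0,0,-1],[-0.009,0,0.263,0,0,0,1],[-0.009,0,0.263,0,0,0,1],[-0.009,0,0.263,0,0,0,1],[-0.009,0,0.263,0,0,0,1],[-0.009,0,0.263,0,0,0,1],[-0.009,0,0.263,0,0,0,1]]]'
python3 - <<'E'
from h import *
go([476.1,-343.6,70],0.128+np.pi/2)
E
```

```text
time: 12.85
tool_pos: [476.0, -344.6, 6.2]
tcp_rot: [3.141, 0.0, 1.699]
contact_force: [0.3, -0.5, 1.2]
grip_width: 40.1
t 12.85 tcp [ 476.  -344.6    6.2] [3.141 0.    1.699] w 40.1 q6 -2.46 -> shift [ 0.005  0.001 -0.319] turn z 0.001 F [ 0.3 -0.5  1.2] M [-0.06  0.02  0.  ]
```

```bash

python3 -m inch '[[[0,0,-0.15,0,0,0,1],[0,0,-0.3,0,0,0,1],[0.12,0,-0.4,0,0,0,1],[0.24,0,-0.4,0,0,0,1],[0.36,0,-0.4,0,0,0,1],[0.5,0,-0.4,0,0,0,1],[0.62,0,-0.4,0,0,0,1],[0.75,0,-0.4,0,0,0,1],[0.88,0,-0.4,0,0,0,1],[1,0,-0.4,0,0,0,1]]]'
python3 - <<'E'
from h import *
go([478.1,27.6,86],-0.21+np.pi/2)
E
```

```text
time: 14.1
tool_pos: [449.7, -145.0, 85.8]
tcp_rot: [-3.141, -0.001, 1.699]
contact_force: [0.3, -0.2, -2.4]
grip_width: 39.9
t 14.1 tcp [ 449.7 -145.    85.8] [-3.141e+00 -1.000e-03  1.699e+00] w 39.9 q6 -2.17 -> shift [ 0.838  0.251 -0.001] turn z 0.431 F [ 0.3 -0.2 -2.4] M [0.05 0.13 0.05]
```

```bash

python3 -m inch '[[[0.1,0.03,0,0,0,0.05,1],[0.2,0.06,0,0,0,0.1,1],[0.3,0.09,0,0,0,0.15,1],[0.4,0.12,0,0,0,0.2,1],[0.5,0.15,0,0,0,0.25,1],[0.6,0.18,0,0,0,0.3,1],[0.7,0.21,0,0,0,0.35,1],[0.8,0.24,0,0,0,0.4,1],[0.838,0.251,0,0,0,0.431,1],[0.838,0.251,0,0,0,0.431,1]]]'
python3 - <<'E'
from h import *
go([478.1,27.6,30],-0.21+np.pi/2)
im=bot.capture("scene"); cv2.imwrite("pics/s5.png",im[:,:,::-1]); crop("pics/s5.png","pics/s5c.png",190,130,390,280,4)
im=bot.capture("top"); cv2.imwrite("pics/t5.png",im[:,:,::-1]); crop("pics/t5.png","pics/t5c.png",200,130,340,330,3)
E
```

```text
time: 15.35
tool_pos: [478.3, 27.1, 85.8]
tcp_rot: [-3.141, 0.0, 1.362]
contact_force: [-0.6, -0.1, -2.4]
grip_width: 39.7
t 15.35 tcp [478.3  27.1  85.8] [-3.141  0.     1.362] w 39.7 q6 -1.47 -> shift [ 0.002 -0.001  0.279] turn z 0.002 F [-0.6 -0.1 -2.4] M [-0.    0.08 -0.03]
```

View pics/s5c.png

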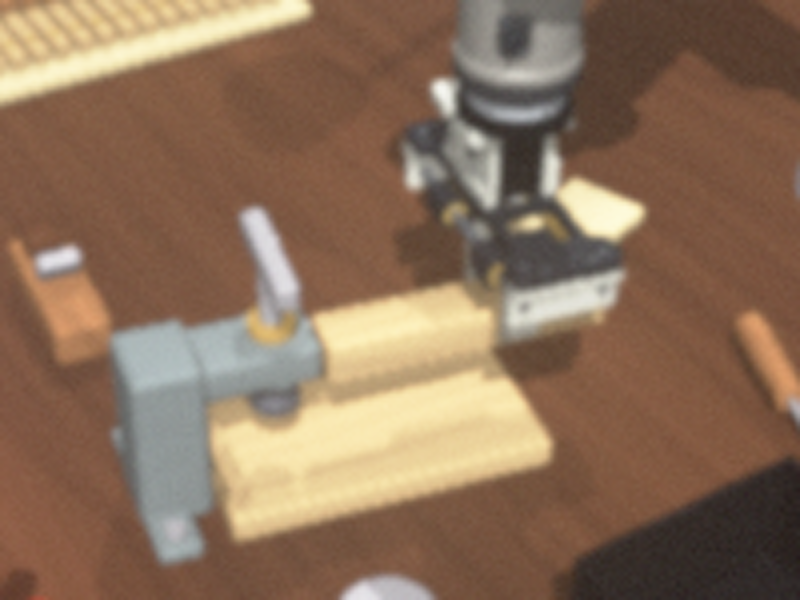

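View pics/t5c.png

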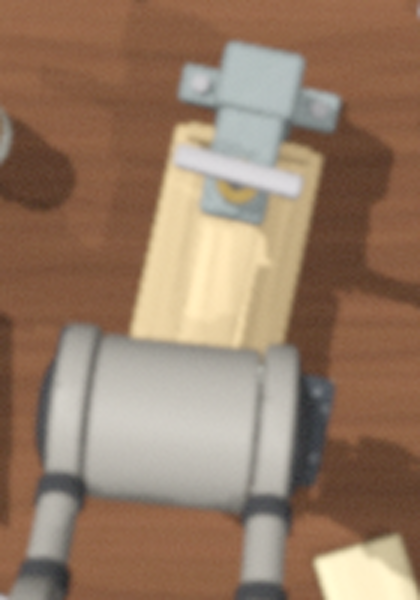

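The blank is level and parallel to the bed, with its front end (scene crop ~(325,345)) just in front of the clamp's arm. I'll lower it and slide it under the foot.

```bash

python3 -m inch '[[[0,0,0.08,0,0,0,1],[0,0,0.16,0,0,0,1],[0,0,0.24,0,0,0,1],[0,0,0.28,0,0,0,1],[0,0,0.286,0,0,0,1],[0,0,0.286,0,0,0,1],[0,0.06,0.286,0,0,0,1],[0,0.12,0.286,0,0,0,1],[0,0.18,0.286,0,0,0,1],[0,0.24,0.286,0,0,0,1]]]'
python3 - <<'E'
from h import *
ex=np.array([np.cos(-.21),np.sin(-.21)]); o=np.array([638.5,-6.6])
go([*(o-94*ex),27],-0.21+np.pi/2)
im=bot.capture("scene"); cv2.imwrite("pics/s6.png",im[:,:,::-1]); crop("pics/s6.png","pics/s6c.png",190,130,390,280,4)
im=bot.capture("top"); cv2.imwrite("pics/t6.png",im[:,:,::-1]); crop("pics/t6.png","pics/t6c.png",220,130,320,260,4)
E
```

```text
time: 16.7
tool_pos: [526.6, 16.3, 28.9]
tcp_rot: [3.141, -0.0, 1.361]
contact_force: [-0.0, 0.6, -2.8]
grip_width: 39.7
t 16.7 tcp [526.6  16.3  28.9] [ 3.141 -0.     1.361] w 39.7 q6 -1.48 -> shift [0.004 0.101 0.01 ] turn z -0.0 F [-0.   0.6 -2.8] M [0.01 0.06 0.03]
```

View pics/s6c.png

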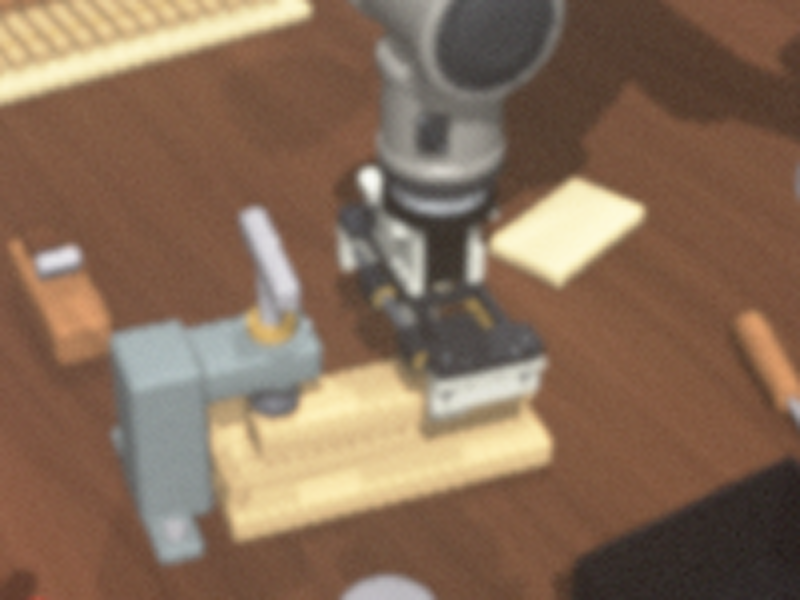

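View pics/t6c.png

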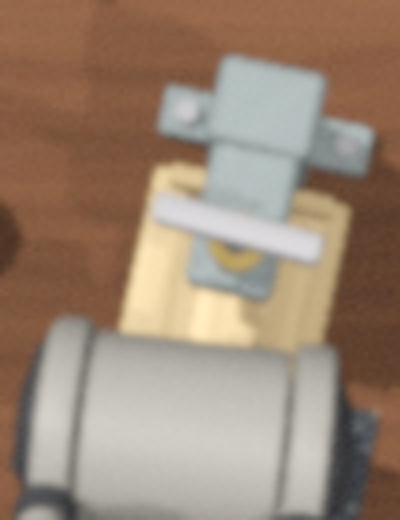

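The blank's front end is under the foot (scene crop (270,425)) with clearance.

```bash

python3 -m inch '[[[0.004,0.02,0,0,0,0,1],[0.004,0.04,0,0,0,0,1],[0.004,0.055,0,0,0,0,1],[0.004,0.065,0,0,0,0,1],[0.004,0.075,0,0,0,0,1],[0.004,0.083,0,0,0,0,1],[0.004,0.09,0,0,0,0,1],[0.004,0.095,0,0,0,0,1],[0.004,0.095,0,0,0,0,1],[0.004,0.095,0,0,0,0,1]]]'
python3 - <<'E'
from h import *
ex=np.array([np.cos(-.21),np.sin(-.21)]); o=np.array([638.5,-6.6])
go([*(o-94*ex),27],-0.21+np.pi/2)
print("bed frame",(bot.get_obs()["tool_pos"][:2]-o)@np.c_[ex,[-ex[1],ex[0]]])
E
```

```text
time: 18.05
tool_pos: [544.2, 13.4, 28.9]
tcp_rot: [-3.141, -0.0, 1.361]
contact_force: [0.3, 0.4, -2.8]
grip_width: 39.8
t 18.05 tcp [544.2  13.4  28.9] [-3.141 -0.     1.361] w 39.8 q6 -1.48 -> shift [0.    0.012 0.009] turn z -0.0 F [ 0.3  0.4 -2.8] M [0.04 0.05 0.  ]
bed frame [-9.63572632e+01 -9.24604596e-02]
```

```bash

python3 -m inch '[[[0,0.004,0,0,0,0,1],[0,0.008,0,0,0,0,1],[0,0.012,0,0,0,0,1],[0,0.015,0,0,0,0,1],[0,0.018,0,0,0,0,1],[0,0.02,0,0,0,0,1],[0,0.022,0,0,0,0,1],[0,0.022,0.005,0,0,0,1],[0,0.022,0.01,0,0,0,1],[0,0.022,0.012,0,0,0,1]]]'
python3 - <<'E'
from h import *
ex=np.array([np.cos(-.21),np.sin(-.21)]); o=np.array([638.5,-6.6])
go([*(o-94*ex),27],-0.21+np.pi/2)
print("bed frame",(bot.get_obs()["tool_pos"][:2]-o)@np.c_[ex,[-ex[1],ex[0]]])
E
```

```text
time: 19.3
tool_pos: [546.0, 12.8, 26.8]
tcp_rot: [-3.136, 0.0, 1.361]
contact_force: [-12.5, 1.4, 11.3]
grip_width: 40.0
t 19.3 tcp [546.   12.8  26.8] [-3.136  0.     1.361] w 40.0 q6 -1.48 -> shift [ 0.001  0.002 -0.001] turn z -0.0 F [-12.5   1.4  11.3] M [ 0.14  1.86 -0.1 ]
bed frame [-94.47732337  -0.25102252]
```

The contact force is -12.5 N against the stop and +11 N down on the bed, so the blank is seated. I'll release, rise and begin turning the wrist.

```bash

python3 -m inch '[[[0,0.02,0,0,0,0,-1],[0,0.02,0,0,0,0,-1],[0,0.02,0,0,0,0,-1],[0,0.02,0,0,0,0,-1],[0,0,-0.2,0,0,0,-1],[0,0,-0.4,0,0,0,-1],[0,0,-0.6,0,0,0,-1],[0,0,-0.78,0,0,0,-1],[0,0,-0.9,0,0,-0.1,-1],[0,0,-0.95,0,0,-0.3,-1]]]'
python3 - <<'E'
from h import *
go([637.8,-6.8,210],-0.215+np.pi)
im=bot.capture("scene"); cv2.imwrite("pics/s7.png",im[:,:,::-1]); crop("pics/s7.png","pics/s7c.png",190,150,350,290,4)
im=bot.capture("top"); cv2.imwrite("pics/t7.png",im[:,:,::-1]); crop("pics/t7.png","pics/t7c.png",220,130,320,300,4)
E
```

```text
time: 20.55
tool_pos: [549.2, 12.4, 218.3]
tcp_rot: [3.139, 0.0, 1.601]
contact_force: [-0.2, -1.4, 0.3]
grip_width: 92.1
t 20.55 tcp [549.2  12.4 218.3] [3.139 0.    1.601] w 92.1 q6 -1.72 -> shift [-0.109  0.44   0.042] turn z -1.688 F [-0.2 -1.4  0.3] M [-0.    0.01  0.04]
```

View pics/s7c.png

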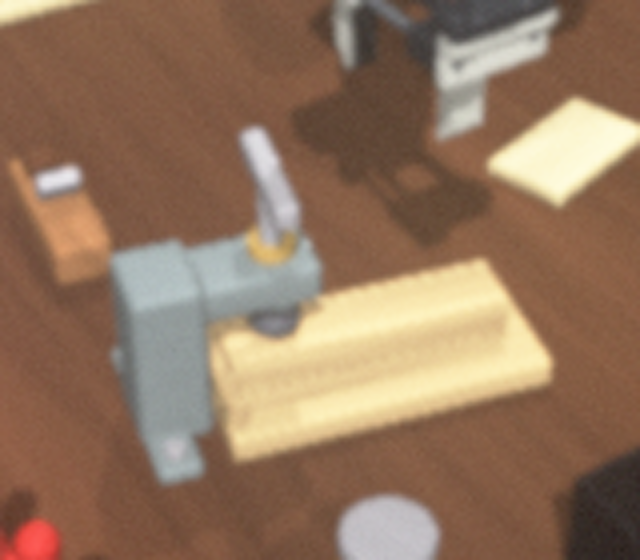

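View pics/t7c.png

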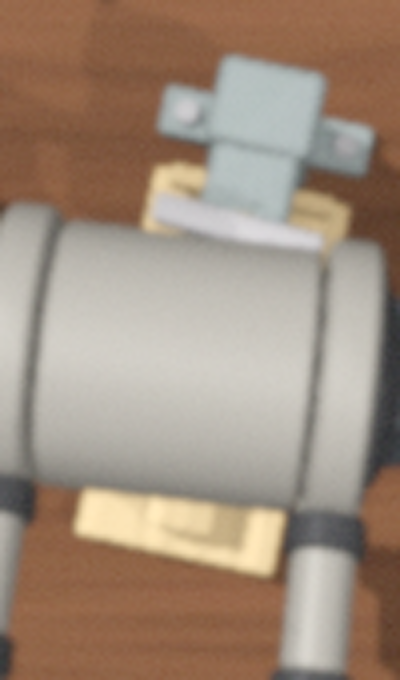

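The blank lies straight on the bed with its end at the stop, under the foot (scene crop (275,320)). Next I go over the handle.

```bash

python3 -m inch '[[[-0.01,0.05,0,0,0,-0.1,-1],[-0.02,0.1,0,0,0,-0.2,-1],[-0.03,0.15,0,0,0,-0.3,-1],[-0.05,0.2,0,0,0,-0.4,-1],[-0.06,0.25,0,0,0,-0.5,-1],[-0.075,0.3,0,0,0,-0.6,-1],[-0.085,0.35,0,0,0,-0.7,-1],[-0.1,0.4,0,0,0,-0.8,-1],[-0.109,0.44,0,0,0,-0.9,-1],[-0.109,0.44,0,0,0,-1,-1]]]'
python3 - <<'E'
from h import *
go([637.8,-6.8,158],-0.215+np.pi)
im=cv2.imread("pics/t7.png")
c=lambda u,v:(220+u/4-.4,130+v/4-.4)
ex=np.array([np.cos(-.21),np.sin(-.21)]); o=np.array([638.5,-6.6])
for p in((160,530),(245,548)): print((on("top",*c(*p),50)[:2]-o)@np.c_[ex,[-ex[1],ex[0]]])
E
```

```text
time: 21.9
tool_pos: [637.2, -7.2, 215.1]
tcp_rot: [-3.141, -0.001, 2.38]
contact_force: [0.4, -0.3, -0.2]
grip_width: 92.2
t 21.9 tcp [637.2  -7.2 215.1] [-3.141e+00 -1.000e-03  2.380e+00] w 92.2 q6 -2.51 -> shift [-0.001  0.004  0.285] turn z -0.696 F [ 0.4 -0.3 -0.2] M [ 0.12  0.05 -0.02]
[-166.84617266   10.37298241]
[-166.72387765  -40.32456014]
```

```bash
python3 - <<'E'
from h import *
im=cv2.imread("pics/t7.png")[245:280,232:302]
im=cv2.resize(im,None,fx=8,fy=8,interpolation=cv2.INTER_CUBIC).astype(float)
out=np.clip((im-110)/145,0,1)**2*255; cv2.imwrite("pics/e7.png",out.astype(np.uint8))
# expected blank rear corners
ex=np.array([np.cos(-.21),np.sin(-.21)]);ey=np.array([-ex[1],ex[0]]); o=np.array([638.5,-6.6])
for y in(-20,20):
  for z in (20,50):
    print(y,z,(proj("top",[*(o-164*ex+y*ey),z])-[232-.4,245-.4])*8)
E
```

```text
-20 20 [328.86075716 148.09029881]
-20 50 [327.78188129 152.20938809]
20 20 [198.6005273  120.18740691]
20 50 [193.83195497 123.512367  ]
```

View pics/e7.png

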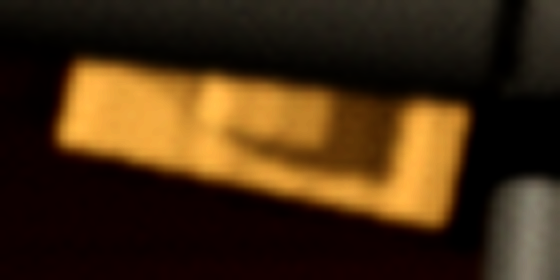

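The blank's rear end sits at (200–328, ~140) in the enhanced crop, within a pixel or so of the projected target, so it is centred. Next I descend on the handle and close.

```bash

python3 -m inch '[[[0,0.004,0,0,0,-0.2,-1],[0,0.004,0,0,0,-0.4,-1],[0,0.004,0.04,0,0,-0.6,-1],[0,0.004,0.08,0,0,-0.696,-1],[0,0.004,0.14,0,0,-0.696,-1],[0,0.004,0.2,0,0,-0.696,-1],[0,0.004,0.25,0,0,-0.696,-1],[0,0.004,0.28,0,0,-0.696,-1],[0,0.004,0.28,0,0,-0.696,0.3],[0,0.004,0.28,0,0,-0.696,0.3]]]'
python3 - <<'E'
from h import *
go([637.8,-6.8,158],-0.215+np.pi)
im=bot.capture("scene"); cv2.imwrite("pics/s8.png",im[:,:,::-1]); crop("pics/s8.png","pics/s8c.png",190,130,350,290,4)
E
```

```text
time: 23.15
tool_pos: [637.9, -6.6, 161.0]
tcp_rot: [3.141, 0.001, 2.928]
contact_force: [-0.2, 0.1, 0.4]
grip_width: 76.1
t 23.15 tcp [637.9  -6.6 161. ] [3.141e+00 1.000e-03 2.928e+00] w 76.1 q6 -3.06 -> shift [ 0.    -0.001  0.015] turn z 0.002 F [-0.2  0.1  0.4] M [0.05 0.11 0.01]
```

View pics/s8c.png

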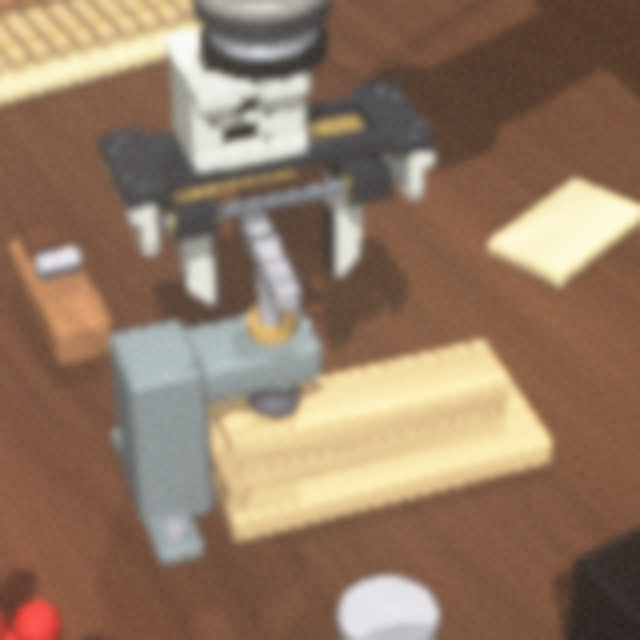

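The fingers straddle the T-handle (crop (270,250)). I'll close on it.

```bash

python3 -m inch '[[[0,0,0.008,0,0,0,0.3],[0,0,0.008,0,0,0,0.5],[0,0,0.008,0,0,0,1],[0,0,0.008,0,0,0,1],[0,0,0.008,0,0,0,1],[0,0,0.008,0,0,0,1],[0,0,0.008,0,0,0,1],[0,0,0.008,0,0,0,1],[0,0,0.008,0,0,0,1],[0,0,0.008,0,0,0,1]]]'
python3 - <<'E'
from h import *
go([637.8,-6.8,158],-0.215+np.pi)
E
```

```text
time: 24.45
tool_pos: [638.6, -6.7, 159.0]
tcp_rot: [3.141, 0.002, 2.928]
contact_force: [4.8, -1.3, -2.0]
grip_width: 16.1
t 24.45 tcp [638.6  -6.7 159. ] [3.141e+00 2.000e-03 2.928e+00] w 16.1 q6 -3.06 -> shift [ 0.004 -0.001  0.005] turn z 0.002 F [ 4.8 -1.3 -2. ] M [-0.06 -0.68 -0.34]
```

```bash

python3 -m inch '[[[0,0,0.002,0,0,0.1,1],[0,0,0.004,0,0,0.22,1],[0,0,0.007,0,0,0.35,1],[0,0,0.009,0,0,0.48,1],[0,0,0.012,0,0,0.61,1],[0,0,0.014,0,0,0.74,1],[0,0,0.017,0,0,0.87,1],[0,0,0.02,0,0,1,1],[0,0,0.02,0,0,1,1],[0,0,0.02,0,0,1,1]]]'
python3 - <<'E'
from h import *
go([637.8,-6.8,158],-0.215+np.pi)
im=bot.capture("scene"); go([637.8,-6.8,158],-0.215+np.pi); cv2.imwrite("pics/s9.png",im[:,:,::-1]); crop("pics/s9.png","pics/s9c.png",190,130,350,290,4)
E
```

```text
time: 25.7
tool_pos: [639.2, -6.7, 155.3]
tcp_rot: [3.139, 0.002, 2.143]
contact_force: [7.1, -0.7, -2.8]
grip_width: 15.7
t 25.7 tcp [639.2  -6.7 155.3] [3.139e+00 2.000e-03 2.143e+00] w 15.7 q6 -2.27 -> shift [ 0.003 -0.006 -0.014] turn z -0.997 F [ 7.1 -0.7 -2.8] M [ 0.01 -1.02  0.05]
t 25.75 tcp [639.2  -6.7 155.3] [3.139e+00 2.000e-03 2.143e+00] w 15.9 q6 -2.27 -> shift [ 0.003 -0.006 -0.014] turn z -0.997 F [ 7.3 -1.  -1.5] M [-0.01 -1.01  0.07]
```

View pics/s9c.png

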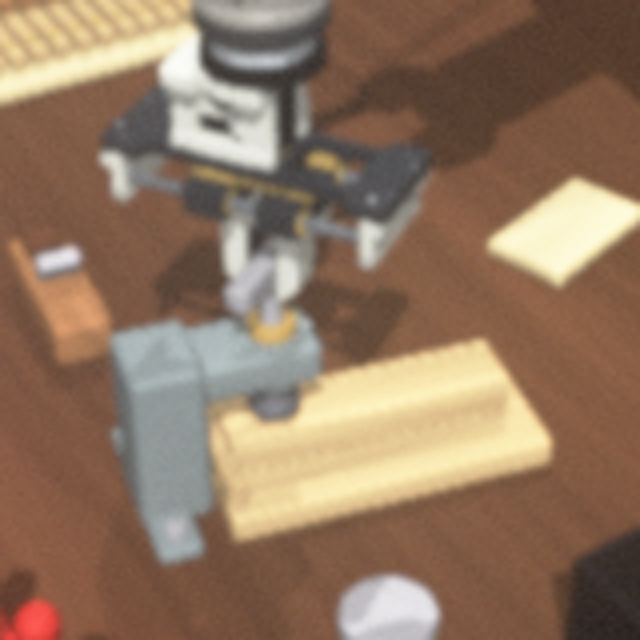

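The bar turned with the gripper. Next I take moving baseline readings, with every row in motion up to the end of the call.

```bash

python3 -m inch '[[[-0.004,0.006,0.001,0,0,0.06,1],[-0.004,0.006,0.002,0,0,0.12,1],[-0.004,0.006,0.004,0,0,0.18,1],[-0.004,0.006,0.005,0,0,0.24,1],[-0.004,0.006,0.006,0,0,0.3,1],[-0.004,0.006,0.007,0,0,0.36,1],[-0.004,0.006,0.008,0,0,0.42,1],[-0.004,0.006,0.01,0,0,0.48,1],[-0.004,0.006,0.011,0,0,0.54,1],[-0.004,0.006,0.012,0,0,0.6,1]]]'
cat > m.py <<'E'
from h import *
a=bot.get_obs(); M=[a["moment"][2]]
for i in range(2):
    bot.capture("scene"); M.append(bot.get_obs()["moment"][2])
print("yaw",a["tcp_rot"][2].round(3),"turned",round(2.928-a["tcp_rot"][2],3),"z",a["tool_pos"].round(1),"w",round(a["grip_width"],1),"F",a["contact_force"].round(1),"Mz moving,held",np.round(M,3),a["moment"].round(2))
E
python3 m.py
```

```text
time: 27.0
tool_pos: [639.3, -7.1, 152.9]
tcp_rot: [3.141, 0.001, 1.671]
contact_force: [1.3, -2.6, 0.4]
grip_width: 15.8
yaw 1.671 turned 1.257 z [639.3  -7.1 152.9] w 15.8 F [ 1.3 -2.6  0.4] Mz moving,held [0.355 0.233 0.211] [-0.23 -0.25  0.36]
```

```bash

python3 -m inch '[[[0,0,0.001,0,0,0.05,1],[0,0,0.002,0,0,0.1,1],[0,0,0.003,0,0,0.15,1],[0,0,0.004,0,0,0.2,1],[0,0,0.005,0,0,0.25,1],[0,0,0.006,0,0,0.3,1],[0,0,0.007,0,0,0.35,1],[0,0,0.008,0,0,0.4,1],[0,0,0.009,0,0,0.45,1],[0,0,0.01,0,0,0.5,1]]]'
python3 m.py
```

```text
time: 28.35
tool_pos: [639.3, -7.4, 151.0]
tcp_rot: [3.14, 0.001, 1.279]
contact_force: [1.0, -4.2, 1.4]
grip_width: 15.9
yaw 1.279 turned 1.649 z [639.3  -7.4 151. ] w 15.9 F [ 1.  -4.2  1.4] Mz moving,held [0.372 0.295 0.273] [-0.57 -0.28  0.37]
```

```bash

python3 -m inch '[[[-0.004,0.001,0.001,0,0,0.04,1],[-0.004,0.001,0.002,0,0,0.08,1],[-0.004,0.001,0.003,0,0,0.12,1],[-0.004,0.001,0.003,0,0,0.16,1],[-0.004,0.001,0.004,0,0,0.2,1],[-0.004,0.001,0.005,0,0,0.24,1],[-0.004,0.001,0.006,0,0,0.28,1],[-0.004,0.001,0.006,0,0,0.32,1],[-0.004,0.001,0.007,0,0,0.36,1],[-0.004,0.001,0.008,0,0,0.4,1]]]'
python3 m.py
```

```text
time: 29.7
tool_pos: [639.2, -7.6, 149.4]
tcp_rot: [3.141, 0.0, 0.963]
contact_force: [0.1, -4.5, 5.7]
grip_width: 15.8
yaw 0.963 turned 1.965 z [639.2  -7.6 149.4] w 15.8 F [ 0.1 -4.5  5.7] Mz moving,held [0.322 0.32  0.239] [-0.68 -0.09  0.32]
```

```bash

python3 -m inch '[[[-0.002,0.001,0,0,0,0.04,1],[-0.002,0.001,0.001,0,0,0.08,1],[-0.002,0.001,0.002,0,0,0.12,1],[-0.002,0.001,0.002,0,0,0.16,1],[-0.002,0.001,0.003,0,0,0.2,1],[-0.002,0.001,0.004,0,0,0.24,1],[-0.002,0.001,0.005,0,0,0.28,1],[-0.002,0.001,0.005,0,0,0.32,1],[-0.002,0.001,0.006,0,0,0.36,1],[-0.002,0.001,0.006,0,0,0.4,1]]]'
python3 m.py
```

```text
time: 31.05
tool_pos: [639.0, -7.8, 147.8]
tcp_rot: [3.142, -0.0, 0.649]
contact_force: [2.8, -2.1, 5.5]
grip_width: 15.9
yaw 0.649 turned 2.279 z [639.   -7.8 147.8] w 15.9 F [ 2.8 -2.1  5.5] Mz moving,held [0.402 0.427 0.206] [-0.56 -0.23  0.4 ]
```

```bash

python3 -m inch '[[[0,0,0,0,0,0.03,1],[0,0,0.001,0,0,0.06,1],[0,0,0.001,0,0,0.09,1],[0,0,0.002,0,0,0.12,1],[0,0,0.002,0,0,0.15,1],[0,0,0.003,0,0,0.18,1],[0,0,0.003,0,0,0.21,1],[0,0,0.004,0,0,0.24,1],[0,0,0.005,0,0,0.27,1],[0,0,0.005,0,0,0.3,1]]]'
python3 m.py
```

```text
time: 32.4
tool_pos: [638.9, -7.9, 146.7]
tcp_rot: [-3.142, 0.0, 0.414]
contact_force: [-0.3, -4.6, 4.2]
grip_width: 15.9
yaw 0.414 turned 2.514 z [638.9  -7.9 146.7] w 15.9 F [-0.3 -4.6  4.2] Mz moving,held [0.392 0.415 0.311] [-0.74  0.07  0.39]
```

```bash

python3 -m inch '[[[0,0,0,0,0,0.03,1],[0,0,0.001,0,0,0.06,1],[0,0,0.001,0,0,0.09,1],[0,0,0.002,0,0,0.12,1],[0,0,0.002,0,0,0.15,1],[0,0,0.003,0,0,0.18,1],[0,0,0.003,0,0,0.21,1],[0,0,0.004,0,0,0.24,1],[0,0,0.005,0,0,0.27,1],[0,0,0.005,0,0,0.3,1]]]'
python3 m.py
```

```text
time: 33.75
tool_pos: [638.7, -8.0, 145.6]
tcp_rot: [3.142, 0.001, 0.178]
contact_force: [-1.1, -5.6, 4.0]
grip_width: 16.1
yaw 0.178 turned 2.75 z [638.7  -8.  145.6] w 16.1 F [-1.1 -5.6  4. ] Mz moving,held [0.463 0.467 0.476] [-0.95  0.16  0.46]
```

```bash

python3 -m inch '[[[0,0,0,0,0,0.03,1],[0,0,0.001,0,0,0.06,1],[0,0,0.001,0,0,0.09,1],[0,0,0.002,0,0,0.12,1],[0,0,0.002,0,0,0.15,1],[0,0,0.003,0,0,0.18,1],[0,0,0.003,0,0,0.21,1],[0,0,0.004,0,0,0.24,1],[0,0,0.005,0,0,0.27,1],[0,0,0.005,0,0,0.3,1]]]'
python3 m.py
```

```text
time: 35.1
tool_pos: [638.5, -7.9, 144.5]
tcp_rot: [3.141, 0.001, -0.057]
contact_force: [-1.9, -5.6, 3.8]
grip_width: 15.5
yaw -0.057 turned 2.985 z [638.5  -7.9 144.5] w 15.5 F [-1.9 -5.6  3.8] Mz moving,held [0.606 0.593 0.51 ] [-0.88  0.36  0.61]
```

The torque has risen from about 0.35 to 0.60 N m, a rise of about 0.25. That is firm and below the crush level, so I release and rise.

```bash

python3 -m inch '[[[0,0,0,0,0,0,0.5],[0,0,0,0,0,0,0.3],[0,0,0,0,0,0,0.3],[0,0,0,0,0,0,0.3],[0,0,0,0,0,0,0.3],[0,0,-0.1,0,0,0,0.3],[0,0,-0.2,0,0,0,0.3],[0,0,-0.32,0,0,0,0.3],[0,0,-0.44,0,0,0,0.3],[0,0,-0.5,0,0,0,0.3]]]'
python3 -m inch '[[[0,-0.1,0,0,0,0,0.3],[-0.1,-0.2,0,0,0,0,0.3],[-0.2,-0.4,0,0,0,0,0.3],[-0.3,-0.5,0,0,0,0,0.3],[-0.4,-0.6,0,0,0,0,0.3],[-0.5,-0.7,0,0,0,0,0.3],[-0.6,-0.8,0,0,0,0,0.3],[-0.7,-0.9,0,0,0,0,0.3],[-0.7,-0.9,0,0,0,0,0.3],[-0.7,-0.9,0,0,0,0,0.3]]]'
python3 - <<'E'
from h import *
go([638,-7,200],0)
im=bot.capture("scene"); cv2.imwrite("pics/s10.png",im[:,:,::-1]); crop("pics/s10.png","pics/s10c.png",190,150,350,290,4)
im=bot.capture("top"); cv2.imwrite("pics/t10.png",im[:,:,::-1])
E
```

```text
time: 36.45
tool_pos: [639.4, -7.8, 246.2]
tcp_rot: [-3.142, -0.002, -0.056]
contact_force: [-0.2, -0.5, 0.5]
grip_width: 32.1
time: 37.7
tool_pos: [509.3, 180.1, 244.1]
tcp_rot: [3.141, 0.001, -0.055]
contact_force: [-0.2, -0.4, 0.5]
grip_width: 32.3
t 37.7 tcp [509.3 180.1 244.1] [ 3.141e+00  1.000e-03 -5.500e-02] w 32.3 q6 0.25 -> shift [0.694 0.898 0.22 ] turn z -0.071 F [-0.2 -0.4  0.5] M [-0.08  0.03  0.01]
```

View pics/s10c.png

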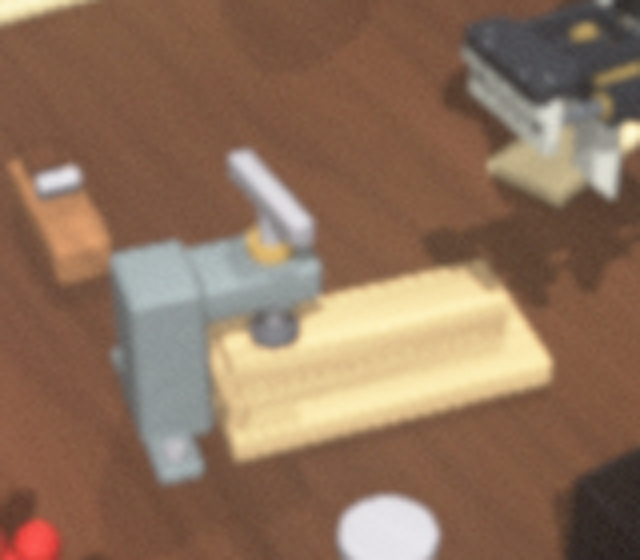

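View pics/t10.png

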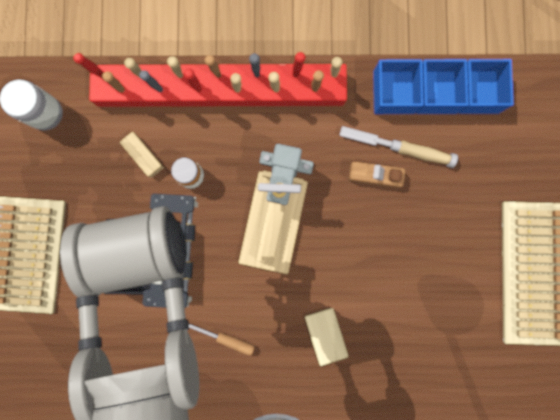

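The foot is down on the blank (crop (275,328)). The handle's angle matches the wrist's turn, so it did not slip. The jar stands at (187,173). I'll do a final check of the blank's pose.

```bash
python3 - <<'E'
from h import *
im=cv2.imread("pics/t10.png")[165:280,232:312]
im=cv2.resize(im,None,fx=5,fy=5,interpolation=cv2.INTER_CUBIC).astype(float)
out=(np.clip((im-110)/145,0,1)**2*255).astype(np.uint8)
ex=np.array([np.cos(-.21),np.sin(-.21)]);ey=np.array([-ex[1],ex[0]]); o=np.array([638.5,-6.6])
for x in(-164,-40):
  for y in(-20,20):
    q=(proj("top",[*(o+x*ex+y*ey),50])-[232-.4,165-.4])*5
    cv2.circle(out,tuple(int(round(v)) for v in q),3,(0,0,255),-1)
cv2.imwrite("pics/e10.png",out)
E
```

```text
(no output)
```

View pics/e10.png

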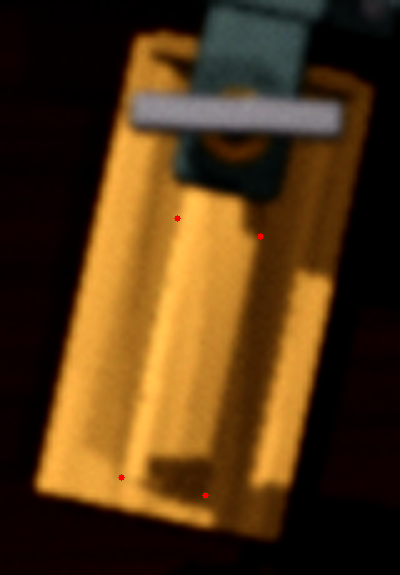

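The blank's side edges meet the four projected target corners within about 2 mm, so it is centred and straight. Handing in.

```bash
python3 -c "
from plant import bot
print(bot.get_obs()['time']); print(bot.close_job())"
```

```text
37.8
the job is handed in; nothing more can be done
None
```

I handed the job in at 37.8 s of the 72 s allowed, and every step appears done. No verdict is reported.

- **Offcut:** I dropped it into the bin. The top view after the drop showed it lying near the centre. At the end the arm hid the bin, so I did not see it again.
- **Blank:** I laid it on the bed and slid it in until it pressed against the stop with about 12 N. The last top view shows its sides within about 2 mm of the target lines, straight and with the foot down on it.
- **Clamp:** I turned the handle 2.99 rad clockwise in one grasp, with no regrasp needed.
    - **Torque:** It rose from about 0.35 to 0.60 N m while moving, a rise of about 0.25. That is inside the firm range and below the 0.37 crush level.
    - **Foot force:** I estimate 45 to 50 N on the blank; nothing measured it directly.
    - **Doubtful reading:** One reading at 2.28 rad was about 0.05 N m above the trend. I took it as noise, so the point of first contact is uncertain by about 0.1 rad (about 7 N).
- **Release:** The gripper let go and moved clear, with the contact force reading about zero. The jar was still standing in the last view.

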